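# Pack flanged hubs head to tail

## Robot

A 6-joint arm with a two-finger parallel gripper is mounted at the origin on a cart in front of the work surface, level with it; the furniture and walls round the work are solid. World frame = base frame: x ahead of the robot, y to its left, z up, the work surface at z = 0. Lengths are in mm, angles in rad, forces in N, time in s.
With the tool pointing down it reaches from about 350 to 975 mm from the base axis. Payload 7.1 kg.
Tool frame: the origin (TCP) lies at the very end of the fingers, on their centre line; the grasp point (between the pads) lies 19 mm behind it (ctrl.grasp_offset is the distance from the TCP to the grasp point, in mm); z points along the fingers, y is the line along which they close (so a half turn about z gives the same grasp; the last joint's range is limited). The gripper opens to 88 mm and grips with 3 to 60 N. Pads are 20 mm wide; open, the fingers measure 115 mm over their backs; the gripper's body (75 mm by 178 mm) begins 61 mm behind the grasp point.
Start: joints at [1.299, 0.423, 1.63, -0, 1.089, -0.019], TCP at [156.291, 605.126, 197.075] pointing down, gripper open.
Joint ranges: [-3, 3], [-0.9, 2.11], [0.09, 2.58], [-1.31, 4.45], [0.11, 2.69], [-2.54, 2.54]. Speed limits (rad/s): [2.39, 2.39, 3.01, 3.14, 3.14, 3.14].

## Interface

Orientations are given as a rotation vector (axis times angle).
In Python, from workcell import ctrl, viewer, ticket, models gives the robot as it stands.
- The arm moves only by the tool play_rows, never from a script. Its arguments are lists of equal length, an entry for each row: "dp": the shift along the world's x, y, z in mm, a list of three; "yaw": the turn about the world's z in degrees. In form: {"dp": [[tx, ty, tz], ...], "yaw": [yaw, ...]}. A call has 1 to 8 rows; each row shifts and turns the commanded pose from where the row before left it; what a row does not reach is not made up. A row lasts 1/12 s, in which the tool goes at most 41.7 mm and 7.16 degrees, less where a joint would pass 70% of its speed; a pose out of reach is approached as far as the arm can. A call is refused whole if a number of a shift passes 41.7 or a number of a turn 7.16, either way. A call with a gripper value outside its range is refused whole. "gripper" is the closure, from 0 (fully open) to 1 (shut), set as the call begins (left out, the last holds). The fingers move at their own pace and stop on an object; the grip force is fixed at half the most. Time passes only in rows, so rows that do not move let the fingers close. It gives the time, the measured TCP pose, the force, the opening and the grip force at its end, in the units of the state.
- ctrl.get_obs(): the state, without advancing time (a new reading comes with each control period).
- viewer.get_image(name): name is "scene" or "top" or "wrist"; returns a dict with "pixels" (400x640x3 uint8, red, green, blue), "range_z" (400x640 float32, mm along the optical axis (not along the pixel's ray), 0 where there is no reading), "fx", "fy", "cx", "cy" (pixels), "T" (4x4, takes a point from camera to world coordinates); the wrist camera has in their place "hand_eye" (4x4, takes a point from camera to tool coordinates, whose origin is the TCP and whose axes are the flange's). Camera axes: x right, y up, looking along -z (the intrinsics and any distortion apply to the point x, -y, -z); pixel columns grow to the right and rows downward; lengths in mm; the calibration is good to about 2 mm. A picture is of the moment at which its call begins: read the wrist's pose just before it.
- ticket.close_job(): hands the job in; it is judged then, once.
Trained networks look in a picture, given as the dict that the camera call returned (one of the last four; its "shot" number tells which), for a name from the list of things; names that differ only in an ending like _2 or _b are one class to them, and where a whole thing is asked for, a point or a joint stands for the part that bears it (a point fixed in the world has none). Each returns a list of dicts, best first, with "conf" (0 to 1); they miss things now and then, are a little off and sometimes report something else, mostly with a low value. They report only what shows in the picture. A call takes as long as a camera call. They do not tell look-alikes from the thing itself.
- models.look_for(picture, name): "bbox" ([centre column, centre row, width, height] in pixels, round what is visible of it).
- models.landmark_of(picture, name): "location" ([column, row] in pixels: a listed point, or the origin of a listed thing).
The state is a dict: "t": time; "qpos": joint angles; "qvel": joint speeds; "joint_torque": joint torques, N m; "ee_pos": TCP position; "orientation": TCP orientation; "ft_force": force on the tool from outside, world axes, zero at the start; "moment": the same for the moment, N m; "width": finger opening in mm; "grasp_force": force on a finger pad.
Only numpy, scipy, OpenCV 4.12 (cv2) and the standard library are available. Lean on these libraries where they do the work, as an engineer would, in place of code of your own. Each camera call takes 0.05 s, during which the arm holds its last target. There are 200 camera calls.

## Task

Two turned aluminium hubs stand flange down in the low grey tray, with a space left between them. Of the loose hubs on the table take the one of the same size that stands the other way up, on its narrow end with the flange on top, and lower it, still flange up, into the space between the two, so that it stands upright on the tray floor in line with them and its flange laps over both of theirs. Do not drop it, and leave the two in the tray standing where they are.

Things in the scene. Friction and masses are not known exactly. Their poses are not given: they have to be found in the camera images.
- hub_spare: The hub to place: aluminium, hat-shaped, round about z, 0.12 kg, solid (bore 1.5 mm deep). Stands narrow end down, flange up. Origin: centre of its underside, z up. Crown: 24 mm diameter at the origin, 32 mm at 32 mm up; flange: 60 mm diameter, 32 to 40 mm up, can be gripped from above. Not wanted on the table: one of its size standing flange down, one flange up but two thirds its size.
- hub_left: A hub of the same shape and size, standing loose in the tray flange down, near the tray's +y end. Origin: centre of its underside (the flange), z up. Flange 60 mm diameter from 0 to 8 mm up, crown from there to 40 mm up, tapering from 32 to 24 mm diameter.
- hub_right: The same as hub_left, near the tray's -y end. The two stand 100 to 102 mm apart, centre to centre; the spare belongs midway, with 7 mm play either way along the row. Their crowns leave no room for fingers along the row: lower the spare held with the fingers on its two sides across the row (along the tray's x axis).
- tray: Low grey tray of sheet metal, fixed to the table, 82 mm (x) by 176 mm (y) outside, walls 4 mm thick and 12 mm high in all. Origin: centre of its underside, z up, y along the row of hubs. Inner floor 4 mm above the origin, so the rim is 8 mm above the floor.
Not all that is in view belongs to the job. Leave any red look-alike of the hub_left alone.

How it is judged (in metres and radians):
At the end, for the whole second after the job is handed in: The spare hub stands still and upright (within 10 degrees), flange up, on the tray floor (its narrow end within 4 mm of it), within 63 mm of each neighbour's centre and within 15 mm of the tray's middle line; both neighbours stand upright (10 degrees) within 15 mm of where they were (horizontal distance between hub_spare and hub_left below 0.063 m and horizontal distance between hub_spare and hub_right below 0.063 m and x of hub_spare in the frame of tray between -0.015 and 0.015 m and z of hub_spare in the frame of tray below 0.008 m and angle between each of hub_spare, hub_left, hub_right's own z axis and vertical below 0.17 rad and distance of each of hub_left, hub_right from where it was at the start of the episode below 0.015 m and linear speed of hub_spare below 0.02 m/s); the robot touches nothing.
It fails at once if the spare hub is dropped: it is off the fingers while more than 40 mm above the table (height (world z) of hub_spare above 0.04 m and contact force between hub_spare and the fingers below 0.05 N).
It fails at once if the spare hub is tipped past 60 degrees (angle between hub_spare's own z axis and vertical above 1.05 rad).
It fails at once if a hub in the tray is knocked over (angle between any of hub_left, hub_right's own z axis and vertical above 0.6 rad).
It also fails if it takes over 35 s, if anything falls off the work surface, if the arm or the gripper's body presses on something with over 40 N, if the wrist force passes 120 N, or if a joint passes its speed limit or range.

## Working session

There is one attempt and no reset: what is moved stays moved. The work goes in short steps, Python scripts to look and compute and a tool call to move; the robot and the scene stay as the last step left them, time stands still between calls to the robot, and variables do not carry over. Pictures are saved under pics/ and viewed, at most 10 in all, crops included, and the job is handed in when it is done.

Besides the shell and the picture viewer there is one more tool, called after "Emit:" as name(argument=value, ...) on one line, values as JSON. play_rows: Moves the arm, as the interface text tells. Its arguments: {"type":"object","properties":{"dp":{"type":"array"},"yaw":{"type":"array"},"gripper":{"type":"number"}},"required":["dp","yaw"]}

```bash
mkdir -p pics
cat > h.py <<'E'
import numpy as np, cv2
from workcell import ctrl, viewer, ticket, models
def cloud(im,T=None):
    z=im["range_z"]; v,u=np.mgrid[0:z.shape[0],0:z.shape[1]]
    p=np.stack([(u-im["cx"])*z/im["fx"],-(v-im["cy"])*z/im["fy"],-z,np.ones_like(z)],-1)
    w=p@(im["T"] if T is None else T).T
    w=w[...,:3]; w[z<=0]=np.nan
    return w
E
python3 - <<'E'
from h import *
a=[viewer.get_image(n) for n in("top","scene")]
print({k:v for k,v in a[0].items() if k not in("pixels","range_z")})
cv2.imwrite("pics/a.png",a[0]["pixels"][...,::-1]); cv2.imwrite("pics/b.png",a[1]["pixels"][...,::-1])
for im in a:
    w=cloud(im)
    for n in("hub_spare","hub_left","hub_right","tray"):
        for d in models.look_for(im,n)[:5]:
            c,r=map(int,d["bbox"][:2]); print(n,np.round(d["bbox"]),round(d["conf"],2),np.round(w[r,c]))
E
```

```text
{'fx': 367.87049330241763, 'fy': 367.87049330241763, 'cx': 315.06901666579205, 'cy': 201.65784441295523, 'T': array([[ 2.52781669e-02,  9.91338503e-01, -1.28875860e-01,
         4.35159895e+02],
       [-9.99678252e-01,  2.47964317e-02, -5.34138992e-03,
         1.70299473e+02],
       [-2.09946404e-03,  1.28969414e-01,  9.91646349e-01,
         8.70293801e+02],
       [ 0.00000000e+00,  0.00000000e+00,  0.00000000e+00,
         1.00000000e+00]]), 'shot': 1}
hub_spare [217. 231.  25.  25.] 0.87 [471. 394.  39.]
hub_left [365. 249.  25.  26.] 0.97 [441.  63.  44.]
hub_left [322. 190.  25.  28.] 0.94 [573. 160.  40.]
hub_left [357. 172.  25.  25.] 0.62 [614.  83.  43.]
hub_right [407. 231.  24.  24.] 0.78 [481. -30.  47.]
tray [386. 243.  83.  58.] 0.93 [457.   9.   4.]
tray [368. 249.  26.  26.] 0.23 [441.  57.  45.]
hub_spare [254. 161.  32.  28.] 0.58 [472. 378.  38.]
hub_left [327. 280.  33.  35.] 0.98 [434.  43.  31.]
hub_left [398. 232.  31.  33.] 0.95 [604.  65.  27.]
hub_left [355. 210.  31.  30.] 0.84 [573. 154.  24.]
hub_right [382. 307.  39.  35.] 0.91 [475. -49.  36.]
hub_right [326. 284.  31.  35.] 0.59 [433.  42.  24.]
tray [353. 301. 116.  84.] 0.56 [459.   1.   5.]
```

View pics/a.png

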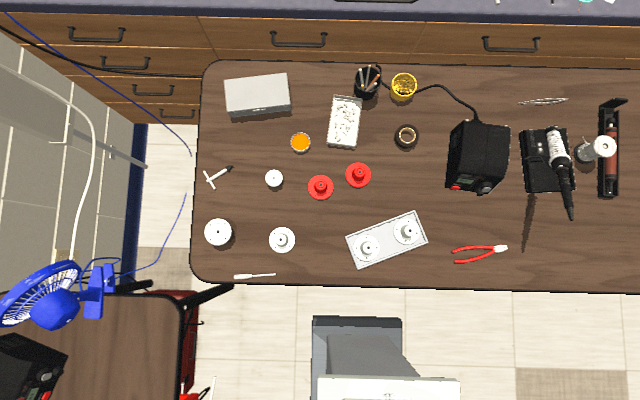

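View pics/b.png

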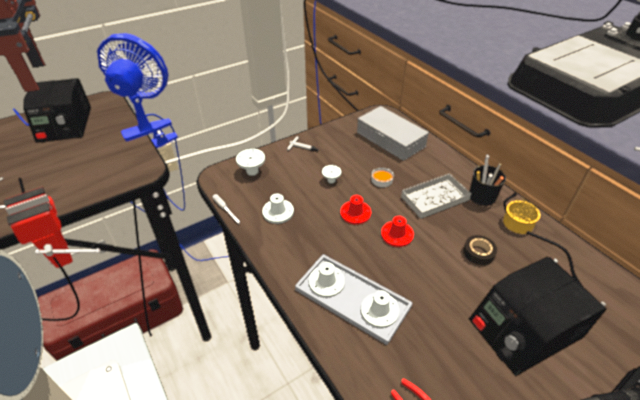

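The top view shows the spare (flange up, full size) at (218,232). The tray hubs are at (367,247) and (407,231), with the tray turned about 20°. The small decoy is at (274,178), the flange-down one at (282,240), and the red look-alikes at (321,187) and (358,175). Next I'll measure them precisely.

Run:
```python
from h import *
from scipy.optimize import least_squares
for n in("top","scene"):
    im=viewer.get_image(n); w=cloud(im).reshape(-1,3)
    w=w[np.isfinite(w).all(1)]
    def sel(c,r,lo,hi):
        return w[(np.hypot(w[:,0]-c[0],w[:,1]-c[1])<r)&(w[:,2]>lo)&(w[:,2]<hi)]
    for nm,c,lo,hi in(("spare",(471,390),30,50),("left",(441,58),36,55),("right",(481,-37),36,55),("leftfl",(441,58),9,18),("rightfl",(481,-37),9,18)):
        p=sel(c,42,lo,hi)
        (cx,cy),r=cv2.minEnclosingCircle(p[:,:2].astype(np.float32))
        print(n,nm,len(p),"mean",p.mean(0).round(1),"med z",np.median(p[:,2]).round(1),"circ",round(cx,1),round(cy,1),round(r,1))
    p=w[(w[:,2]>-8)&(w[:,2]<4)&(abs(w[:,0]-540)<50)&(abs(w[:,1]-300)<60)]; print("table z",np.median(p[:,2]),len(p))
    g=im["pixels"].reshape(-1,3)
print(ctrl.get_obs())
```

```text
top spare 568 mean [470.4 391.2  40.9] med z 41.0 circ 471.0 391.8 30.1
top left 107 mean [443.3  54.7  44.5] med z 44.7 circ 443.4 54.3 12.7
top right 110 mean [483.3 -38.3  44.3] med z 44.7 circ 483.2 -38.6 12.8
top leftfl 495 mean [440.4  57.3  13.6] med z 13.6 circ 441.3 58.9 41.6
top rightfl 461 mean [483.3 -40.4  13.5] med z 13.6 circ 481.0 -37.1 42.0
table z 1.2682911340860983 2016
scene spare 453 mean [467.9 389.4  38.7] med z 39.0 circ 469.7 392.8 31.4
scene left 187 mean [440.9  52.4  42.2] med z 42.8 circ 441.5 53.6 13.0
scene right 219 mean [481.  -40.4  42.5] med z 42.9 circ 481.5 -39.5 12.8
scene leftfl 709 mean [436.8  53.5  11.9] med z 11.9 circ 440.9 58.1 41.9
scene rightfl 801 mean [479.7 -45.2  12. ] med z 11.9 circ 480.9 -37.2 41.8
table z -0.40396031673571997 1741
{'t': 0.6, 'qpos': array([ 1.29897869e+00,  4.23103794e-01,  1.62990787e+00,  1.32420874e-05,
        1.08855900e+00, -1.90021128e-02]), 'qvel': array([ 0.00161603, -0.00104108,  0.00033888,  0.00023894, -0.00037477,
        0.00133909]), 'joint_torque': array([-2.74216936e-04, -5.44298065e+01, -2.73932290e+01,  6.43969537e-02,
        1.70621707e-02, -2.67733645e-05]), 'ee_pos': array([156.30229021, 605.13192939, 197.0695938 ]), 'orientation': array([-3.96073455e-01, -3.11651685e+00, -3.68544170e-05]), 'ft_force': array([-0.14586283, -0.56741177, -0.11603122]), 'moment': array([0.0314884 , 0.01115258, 0.03011266]), 'grasp_force': 0.0, 'width': 87.80831270139477}
```

Emit:
play_rows(dp=[[19.6,-13.3,-4],[19.6,-13.3,-4],[19.6,-13.3,-4],[19.6,-13.3,-4],[19.6,-13.3,-4],[19.6,-13.3,-4],[19.6,-13.3,-4],[19.6,-13.3,-4]], yaw=[-3.3,-3.3,-3.3,-3.3,-3.3,-3.3,-3.3,-3.3], gripper=0)

```text
t: 1.27
ee_pos: [314.0, 498.0, 165.0]
orientation: [1.101, 2.942, 0.0]
ft_force: [0.2, -0.1, -0.7]
width: 87.6
grasp_force: 0.0
```

Emit:
play_rows(dp=[[19.6,-13.3,-4],[19.6,-13.3,-4],[19.6,-13.3,-4],[19.6,-13.3,-4],[19.6,-13.3,-4],[19.6,-13.3,-4],[19.6,-13.3,-4],[19.6,-13.3,-4]], yaw=[-3.3,-3.3,-3.3,-3.3,-3.3,-3.3,-3.3,-3.3])

```text
t: 1.93
ee_pos: [470.8, 391.6, 133.0]
orientation: [1.744, 2.613, 0.0]
ft_force: [0.3, 0.6, 0.9]
width: 87.8
grasp_force: 0.0
```

Emit:
play_rows(dp=[[0,0,0],[0,0,0],[0,0,0]], yaw=[0,0,0])

```text
t: 2.18
ee_pos: [469.5, 392.5, 133.1]
orientation: [-1.739, -2.616, 0.0]
ft_force: [-0.4, -0.3, 0.7]
width: 88.3
grasp_force: 0.0
```

```bash
cat >> h.py <<'E'
from scipy.spatial.transform import Rotation as R
def wrist():
    o=ctrl.get_obs(); im=viewer.get_image("wrist")
    T=np.eye(4); T[:3,:3]=R.from_rotvec(o["orientation"]).as_matrix(); T[:3,3]=o["ee_pos"]
    return o,im,cloud(im,T@im["hand_eye"])
E
python3 - <<'E'
from h import *
o,im,w=wrist(); cv2.imwrite("pics/c.png",im["pixels"][...,::-1])
p=w.reshape(-1,3); p=p[np.isfinite(p).all(1)]
p=p[(np.hypot(p[:,0]-470,p[:,1]-391.5)<45)&(p[:,2]>30)&(p[:,2]<50)]
(c,r)=cv2.minEnclosingCircle(p[:,:2].astype(np.float32)); print(o["ee_pos"],len(p),p.mean(0),c,r)
E
```

```text
[469.49421175 392.47588117 133.09414255] 3427 [469.69813232 394.83031783  39.22534539] (470.1239929199219, 393.831298828125) 30.03120994567871
```

View pics/c.png

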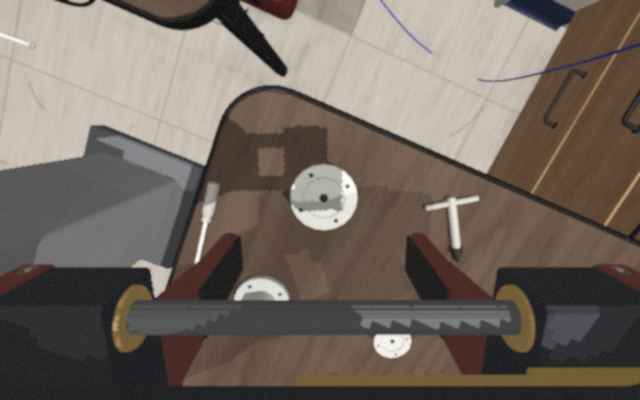

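The wrist view shows the spare at (324,197), between the fingers' line, at about (470,393), which agrees with the other cameras. Descending.

Emit:
play_rows(dp=[[0.5,0.3,-14],[0,0,-14],[0,0,-14],[0,0,-14],[0,0,-14],[0,0,-14],[0,0,-14],[0,0,-14]], yaw=[0,0,0,0,0,0,0,0])

```text
t: 2.9
ee_pos: [469.8, 393.5, 20.5]
orientation: [1.738, 2.617, 0.001]
ft_force: [0.6, -0.7, 0.2]
width: 87.9
grasp_force: 0.0
```

Emit:
play_rows(dp=[[0,0,0],[0,0,0],[0,0,0]], yaw=[0,0,0])

```text
t: 3.15
ee_pos: [470.5, 393.0, 21.5]
orientation: [1.74, 2.616, 0.001]
ft_force: [-0.6, -0.4, -0.3]
width: 88.1
grasp_force: 0.0
```

Emit:
play_rows(dp=[[0,0,0],[0,0,0],[0,0,0],[0,0,0],[0,0,0],[0,0,0],[0,0,0],[0,0,0]], yaw=[0,0,0,0,0,0,0,0], gripper=1)

```text
t: 3.82
ee_pos: [470.4, 392.6, 21.1]
orientation: [1.741, 2.615, 0.0]
ft_force: [0.2, 0.6, -0.1]
width: 37.7
grasp_force: 0.0
```

Run:
```python
from h import *
o,im,w=wrist(); s=viewer.get_image("scene"); t=viewer.get_image("top")
print(o["width"],o["grasp_force"],ctrl.get_obs()["width"])
crop=cv2.resize(s["pixels"][90:290,100:400],(600,400))
k=cv2.resize(t["pixels"][150:310,130:370],(600,400)); 
cv2.imwrite("pics/d.png",cv2.resize(np.vstack([np.hstack([crop,k])]),(800,268))[...,::-1])
cv2.imwrite("pics/e.png",im["pixels"][...,::-1])
```

```text
37.657270963584736 0.0 25.96490530989616
```

View pics/d.png

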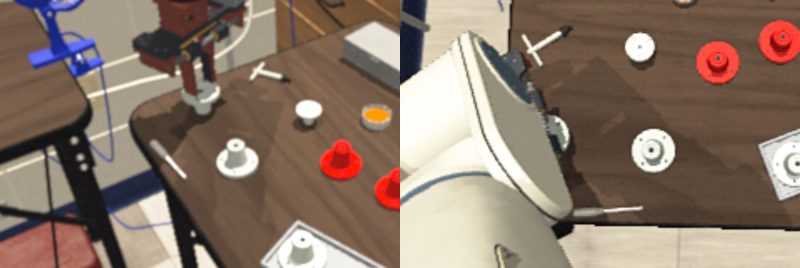

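View pics/e.png

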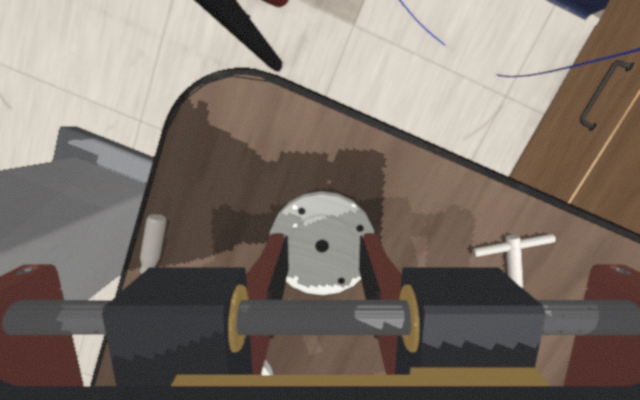

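Run:
```python
from h import *
o,im,w=wrist(); print(o["ee_pos"],o["width"],o["grasp_force"],o["ft_force"])
p=w[150:320,240:420].reshape(-1,3); p=p[np.isfinite(p).all(1)]
print(np.histogram(p[:,2],bins=np.arange(-10,130,5)))
q=p[(p[:,2]>34)&(p[:,2]<46)]
(c,r)=cv2.minEnclosingCircle(q[:,:2].astype(np.float32)); print(len(q),q.mean(0),c,r)
for n in("top","scene"):
    a=viewer.get_image(n); W=cloud(a).reshape(-1,3); W=W[np.isfinite(W).all(1)]
    q=W[(np.hypot(W[:,0]-470,W[:,1]-392)<70)&(W[:,2]>-5)&(W[:,2]<50)]
    q2=q[q[:,2]>33]; print(n,len(q2),q2.min(0),q2.max(0))
print(ctrl.get_obs()["width"])
cv2.imwrite("pics/f.png",cv2.resize(np.hstack([a["pixels"][130:210,200:300],np.zeros((80,1,3),np.uint8)]),(800,600),interpolation=cv2.INTER_CUBIC)[...,::-1])
```

```text
[470.36412448 392.6311605   21.05114304] 25.96490530989616 0.0 [ 0.03597549 -0.85831511 -0.58786714]
(array([    0, 11419,  3225,     0,     0,     0,     0,     0,    76,
        5007,  1347,   125,   171,   194,   222,   257,   253,   301,
         338,   340,   334,   324,   355,   195,    45,     0,     0]), array([-10,  -5,   0,   5,  10,  15,  20,  25,  30,  35,  40,  45,  50,
        55,  60,  65,  70,  75,  80,  85,  90,  95, 100, 105, 110, 115,
       120, 125]))
6383 [468.42081549 397.79110792  39.12029669] (469.67706298828125, 394.1074523925781) 30.0162296295166
top 162 [446.68569978 362.08140664  33.61817195] [500.01574092 395.45684276  49.68866069]
scene 342 [439.00274904 361.4434359   33.26166773] [497.95715904 422.13484653  49.76634436]
14.026905155017214
```

View pics/f.png

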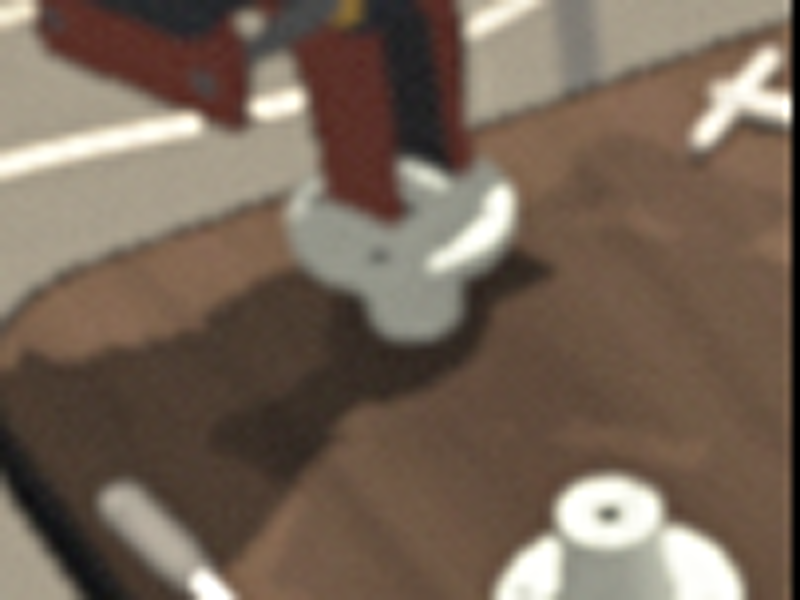

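The scene crop shows both fingertips ending at or above the flange top (around pixel 395,215), and the hub has not moved. So the fingers closed over it, higher than the reported TCP. I'll open them and measure the real tip height.

Emit:
play_rows(dp=[[0,0,0],[0,0,0],[0,0,0],[0,0,0],[0,0,0],[0,0,0],[0,0,0],[0,0,0]], yaw=[0,0,0,0,0,0,0,0], gripper=0)

```text
t: 4.78
ee_pos: [470.4, 392.6, 21.1]
orientation: [-1.74, -2.615, 0.0]
ft_force: [-0.0, -1.0, 0.0]
width: 63.9
grasp_force: 0.0
```

Emit:
play_rows(dp=[[0,0,0],[0,0,0],[0,0,0],[0,0,0],[0,0,0],[0,0,0],[0,0,0],[0,0,0]], yaw=[0,0,0,0,0,0,0,0])

```text
t: 5.45
ee_pos: [470.4, 392.6, 21.1]
orientation: [1.74, 2.615, 0.0]
ft_force: [-0.1, -0.2, 0.0]
width: 87.8
grasp_force: 0.0
```

Run:
```python
from h import *
o,im,w=wrist(); print(ctrl.grasp_offset,o["ee_pos"],o["width"],o["qpos"])
T=np.eye(4); T[:3,:3]=R.from_rotvec(o["orientation"]).as_matrix(); T[:3,3]=o["ee_pos"]
p=w.reshape(-1,3); p=p[np.isfinite(p).all(1)]
q=(p-T[:3,3])@T[:3,:3]   # tool coords
m=(abs(q[:,0])<25)&(abs(q[:,1])<70)
f=q[m&(abs(q[:,1])>35)]
for lo in range(-100,30,5):
    g=f[(f[:,2]>=lo)&(f[:,2]<lo+5)]
    if len(g): print(lo,len(g),g[:,:2].min(0).round(),g[:,:2].max(0).round())
s=viewer.get_image("scene"); W=cloud(s); px=s["pixels"].astype(int)
red=(px[...,0]>60)&(px[...,0]>1.6*px[...,1])&np.isfinite(W).all(2)
Q=(W[red]-T[:3,3])@T[:3,:3]; Q=Q[(abs(Q[:,0])<30)&(abs(Q[:,1])<75)&(Q[:,2]>-120)&(Q[:,2]<25)]
for sgn in(-1,1):
    g=Q[Q[:,1]*sgn>0]
    if len(g): print("scene finger",sgn,len(g),g.max(0),np.percentile(g[:,2],98))
cv2.imwrite("pics/g.png",cv2.resize(s["pixels"][110:210,180:300],(720,600),interpolation=cv2.INTER_CUBIC)[...,::-1])
```

```text
18.700000000000003 [470.38909568 392.63847986  21.07319518] 87.79829001272522 [6.76125993e-01 6.42814906e-01 1.74575920e+00 4.02080139e-06
 7.52995192e-01 2.79663499e-01]
-100 579 [-12. -45.] [ 5. 47.]
-95 422 [-11. -55.] [13. 58.]
-90 782 [-11. -57.] [13. 59.]
-85 780 [-11. -56.] [13. 58.]
-80 602 [  3. -55.] [13. 57.]
-75 606 [ -0. -55.] [13. 57.]
-70 569 [ -3. -54.] [13. 56.]
-65 554 [ -6. -53.] [13. 56.]
-60 507 [ -9. -52.] [13. 54.]
-55 458 [ -9. -52.] [13. 54.]
-50 457 [-10. -52.] [13. 54.]
-45 406 [ -9. -52.] [13. 54.]
-40 358 [ -9. -52.] [13. 54.]
-35 331 [ -9. -52.] [13. 54.]
-30 255 [ -9. -51.] [13. 54.]
-25 4 [-3. 45.] [ 6. 45.]
15 37 [-24. -67.] [23. 70.]
20 6089 [-25. -70.] [25. 70.]
scene finger -1 169 [  8.99074966 -48.09989313 -25.7537243 ] -29.701944624457838
scene finger 1 91 [  7.4933673   54.65546778 -30.25436575] -32.03414572208447
```

View pics/g.png

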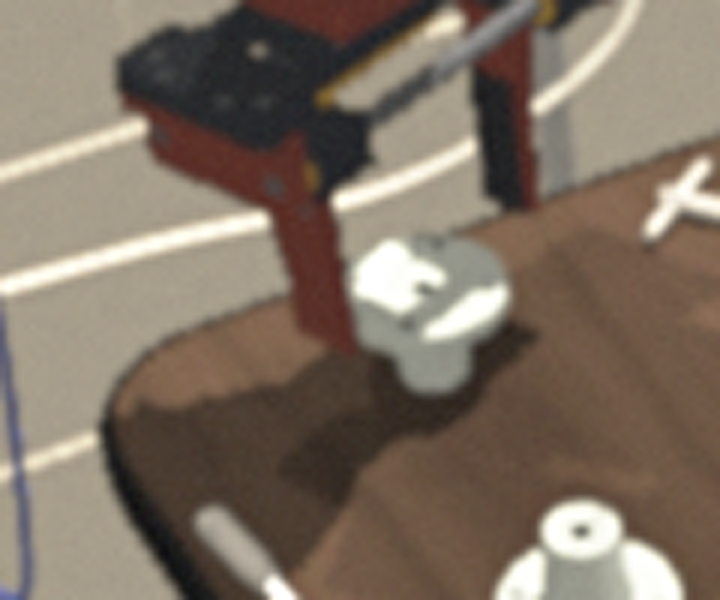

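The picture shows the open fingertips, near (345,350) and (520,205), hanging about level with the flange. The depth data puts their ends about 26 mm short of the reported TCP, so tip z is about 47. I'll lower by 26 mm and watch the force.

Emit:
play_rows(dp=[[0,0.6,-6],[0,0,-6],[0,0,-5],[0,0,-5],[0,0,-4],[0,0,0],[0,0,0]], yaw=[0,0,0,0,0,0,0])

```text
t: 6.13
ee_pos: [470.2, 393.0, -5.4]
orientation: [-1.74, -2.615, 0.001]
ft_force: [0.2, -0.1, 0.7]
width: 87.6
grasp_force: 0.0
```

Emit:
play_rows(dp=[[0,0,0],[0,0,0],[0,0,0],[0,0,0],[0,0,0],[0,0,0],[0,0,0],[0,0,0]], yaw=[0,0,0,0,0,0,0,0], gripper=1)

```text
t: 6.8
ee_pos: [470.4, 393.3, -4.7]
orientation: [1.74, 2.615, 0.0]
ft_force: [-1.3, -0.2, 3.6]
width: 59.2
grasp_force: 30.0
```

Emit:
play_rows(dp=[[0,0,4],[0,0,8],[0,0,12],[0,0,12],[0,0,12],[0,0,12],[0,0,10],[0,0,5]], yaw=[0,0,0,0,0,0,0,0])

```text
t: 7.47
ee_pos: [471.2, 393.9, 72.4]
orientation: [1.74, 2.615, 0.004]
ft_force: [-0.3, 0.4, -0.8]
width: 59.3
grasp_force: 30.0
```

Emit:
play_rows(dp=[[0,-8,0],[0,-14,0],[-0.5,-18,0],[-0.5,-20,0],[-0.5,-20,0],[-0.5,-20,0],[-0.5,-20,0],[-0.5,-20,0]], yaw=[0,0,0,0,0,0,0,0])

```text
t: 8.13
ee_pos: [466.2, 250.7, 69.2]
orientation: [-1.74, -2.614, 0.003]
ft_force: [0.0, -0.6, -1.6]
width: 59.1
grasp_force: 30.0
```

Emit:
play_rows(dp=[[-0.5,-20,0],[-0.5,-20,0],[-0.5,-20,0],[-0.5,-20,0],[-0.5,-20,0],[-0.5,-20,0],[-0.5,-20,0],[-0.5,-20,0]], yaw=[0,0,0,0,0,0,0,0])

```text
t: 8.8
ee_pos: [461.7, 91.2, 69.4]
orientation: [-1.74, -2.614, 0.002]
ft_force: [0.5, 1.1, -0.8]
width: 59.5
grasp_force: 30.0
```

Emit:
play_rows(dp=[[-0.5,-20,0],[-0.4,-18,0],[0,-14,0],[0,-10,0],[0,-4,0],[0,0,0],[0,0,0],[0,0,0]], yaw=[0,0,0,0,0,0,0,0])

```text
t: 9.47
ee_pos: [462.4, 27.6, 70.0]
orientation: [-1.74, -2.616, 0.0]
ft_force: [0.3, -0.2, -1.5]
width: 59.3
grasp_force: 30.0
```

Run:
```python
from h import *
o,im,w=wrist(); print(o["ee_pos"],o["width"],o["grasp_force"])
h=o["ee_pos"][2]
p=w.reshape(-1,3); p=p[np.isfinite(p).all(1)]
def fit(m,nm):
    q=p[m]
    if len(q)<20: print(nm,len(q)); return
    c,r=cv2.minEnclosingCircle(q[:,:2].astype(np.float32)); print(nm,len(q),q.mean(0).round(1),np.round(c,1),round(r,1),"z",np.percentile(q[:,2],[5,50,95]).round(1))
d=lambda x,y:np.hypot(p[:,0]-x,p[:,1]-y)
e=o["ee_pos"]
fit((d(e[0],e[1])<36)&(abs(p[:,2]-(h+45))<6),"spare")
fit((d(443,54.2)<22)&(p[:,2]>38)&(p[:,2]<50),"left")
fit((d(483,-39)<22)&(p[:,2]>38)&(p[:,2]<50),"right")
q=p[(d(e[0],e[1])<40)&(p[:,2]>h+30)]
print(np.histogram(q[:,2]-h,bins=range(30,70,4)))
for n in("top","scene"):
    a=viewer.get_image(n); p=cloud(a).reshape(-1,3); p=p[np.isfinite(p).all(1)]
    fit((np.hypot(p[:,0]-e[0],p[:,1]-e[1])<36)&(abs(p[:,2]-(h+45))<6),n+"spare")
    fit((np.hypot(p[:,0]-443,p[:,1]-54)<22)&(p[:,2]>38)&(p[:,2]<50),n+"left")
    fit((np.hypot(p[:,0]-483,p[:,1]+39)<22)&(p[:,2]>38)&(p[:,2]<50),n+"right")
cv2.imwrite("pics/i.png",np.hstack([cv2.resize(a["pixels"][190:350,230:430],(500,400)),cv2.resize(im["pixels"],(300,400))])[...,::-1])
```

```text
[462.37825918  27.64639652  69.98509692] 59.31299935699147 29.999773800373077
spare 10207 [460.8  33.7 114. ] [459.9  33.5] 34.4 z [112.2 114.  115.6]
left 1085 [442.8  56.1  43.1] [443.   55.7] 12.5 z [40.8 43.2 44.7]
right 0
(array([ 115,  160,  453, 9612,  320,  273,  326,  317,  350]), array([30, 34, 38, 42, 46, 50, 54, 58, 62, 66]))
topspare 83 [459.5  50.8 115.8] [459.7  47.8] 20.7 z [113.3 115.9 118. ]
topleft 101 [443.3  54.2  44.6] [443.2  54.3] 12.6 z [41.  45.1 47.2]
topright 0
scenespare 453 [467.6  13.4 114. ] [466.2  18.4] 33.8 z [111.4 114.  116.2]
sceneleft 146 [439.9  52.7  42.7] [441.7  53.7] 12.6 z [39.8 42.9 45.1]
sceneright 204 [481.4 -40.1  42.8] [481.7 -39. ] 12.8 z [39.4 43.  45.2]
```

View pics/i.png

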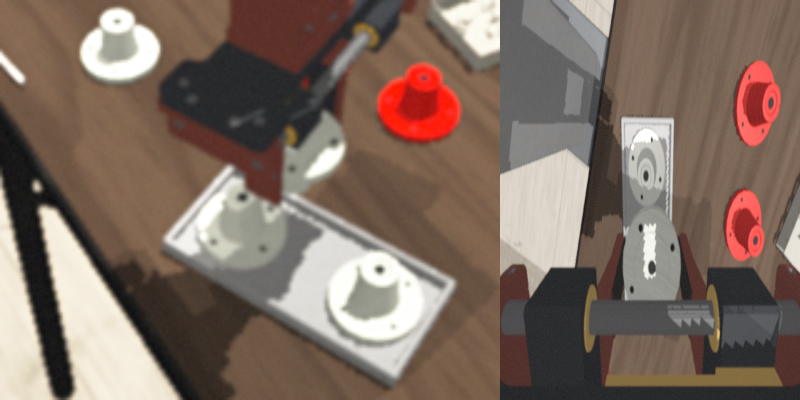

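The spare is held upright above the tray, about 20 mm short along y. Both tray hubs are undisturbed.

Emit:
play_rows(dp=[[0,-5,0],[0,-7,-4],[0,-5,-6],[0,-2.8,-6],[0,0,-4],[0,0,0],[0,0,0],[0,0,0]], yaw=[0,0,0,0,0,0,0,0])

```text
t: 10.28
ee_pos: [462.5, 7.5, 50.0]
orientation: [-1.74, -2.615, 0.0]
ft_force: [-0.4, 0.7, -0.8]
width: 59.1
grasp_force: 30.0
```

```bash
cat > m.py <<'E'
from h import *
from scipy.optimize import least_squares
def circ(p,r,c0):
    # fit fixed-radius disc boundary through hull points
    h=cv2.convexHull(p[:,:2].astype(np.float32))[:,0]
    s=least_squares(lambda c:np.hypot(*(h-c).T)-r,c0,loss="soft_l1",f_scale=.7); return s.x.round(1)
o=ctrl.get_obs(); e=o["ee_pos"]; print(e)
for n in("wrist","top","scene"):
    if n=="wrist": _,im,w=wrist()
    else: im=viewer.get_image(n); w=cloud(im)
    px=im["pixels"].astype(int); grey=(px.max(2)-px.min(2)<25)&(px.max(2)>60)
    p=w[grey&np.isfinite(w).all(2)]
    d=lambda x,y:np.hypot(p[:,0]-x,p[:,1]-y)
    for nm,c,r,z in(("spare",e[:2],30,e[2]+44.5),("left",(442.5,54),12,44),("right",(482.5,-39),12,44)):
        q=p[(d(*c)<r+5)&(abs(p[:,2]-z)<3.5)]
        print(n,nm,len(q),circ(q,r,c) if len(q)>30 else "", np.median(q[:,2]).round(1) if len(q) else "")
E
python3 m.py
```

```text
[462.48683465   7.46970285  49.96779986]
wrist spare 9557 [463.    8.8] 93.9
wrist left 1329 [442.9  55.6] 43.2
wrist right 0  
top spare 121 [463.7   6.3] 96.2
top left 90 [443.2  53.7] 44.5
top right 0  
scene spare 367 [463.2   8.3] 94.5
scene left 16  42.3
scene right 179 [482.3 -39.2] 43.3
```

Centred: the wrist camera gives 50.9 mm to the left hub against an ideal 50.7. Lowering.

Emit:
play_rows(dp=[[0,0,-5],[0,0,-7],[0,0,-8],[0,0,-8],[0,0,-7],[0,0,-6],[0,0,-4],[0,0,-2]], yaw=[0,0,0,0,0,0,0,0])

```text
t: 11.1
ee_pos: [462.0, 7.4, 2.2]
orientation: [-1.74, -2.615, 0.001]
ft_force: [0.0, -0.8, -1.3]
width: 59.0
grasp_force: 30.0
```

Emit:
play_rows(dp=[[0,0,0],[0,0,-1],[0,0,-1],[0,0,0],[0,0,0]], yaw=[0,0,0,0,0])

```text
t: 11.52
ee_pos: [462.6, 7.4, 1.3]
orientation: [1.74, 2.615, 0.0]
ft_force: [-0.6, -0.5, -1.5]
width: 59.2
grasp_force: 30.0
```

Not on the floor yet; going down in small steps.

Emit:
play_rows(dp=[[0,0,-0.7],[0,0,-0.7],[0,0,0],[0,0,0],[0,0,0]], yaw=[0,0,0,0,0])

```text
t: 11.93
ee_pos: [462.5, 7.4, -0.3]
orientation: [1.74, 2.615, 0.0]
ft_force: [-0.4, 0.5, -0.5]
width: 58.9
grasp_force: 30.0
```

Emit:
play_rows(dp=[[0,0,-0.6],[0,0,-0.4],[0,0,0],[0,0,0],[0,0,0]], yaw=[0,0,0,0,0])

```text
t: 12.35
ee_pos: [462.6, 7.4, -0.8]
orientation: [1.74, 2.615, 0.0]
ft_force: [-2.2, -0.4, 7.5]
width: 59.2
grasp_force: 30.0
```

Floor contact: 7.5 N up at the expected height. Releasing.

Emit:
play_rows(dp=[[0,0,0],[0,0,0],[0,0,0],[0,0,0],[0,0,0],[0,0,0],[0,0,0],[0,0,0]], yaw=[0,0,0,0,0,0,0,0], gripper=0)

```text
t: 13.02
ee_pos: [462.5, 7.4, -1.4]
orientation: [-1.74, -2.615, 0.0]
ft_force: [0.2, 0.4, -0.2]
width: 88.0
grasp_force: 0.0
```

Emit:
play_rows(dp=[[0,0,4],[0,0,10],[0,0,18],[0,0,25],[0,0,25],[0,0,20],[0,0,8],[0,0,0]], yaw=[0,0,0,0,0,0,0,0])

```text
t: 13.68
ee_pos: [464.0, 7.4, 111.0]
orientation: [1.738, 2.612, 0.004]
ft_force: [0.9, 0.0, 0.6]
width: 87.7
grasp_force: 0.0
```

```bash
sed -i 's/e\[2\]+44.5/44/' m.py; python3 m.py
python3 - <<'E'
from h import *
a=viewer.get_image("scene"); cv2.imwrite("pics/j.png",cv2.resize(a["pixels"][220:350,270:430],(640,520),interpolation=cv2.INTER_CUBIC)[...,::-1])
E
```

```text
[464.01720627   7.42856551 110.96241967]
wrist spare 4007 [463.3   8.6] 43.3
wrist left 765 [443.1  55.5] 43.3
wrist right 600 [483.4 -37.2] 43.3
top spare 384 [463.2   6.6] 44.8
top left 91 [443.   53.8] 44.9
top right 0  
scene spare 904 [462.3   7.3] 43.3
scene left 143 [441.1  53.7] 43.3
scene right 182 [482.1 -39.3] 43.1
```

View pics/j.png

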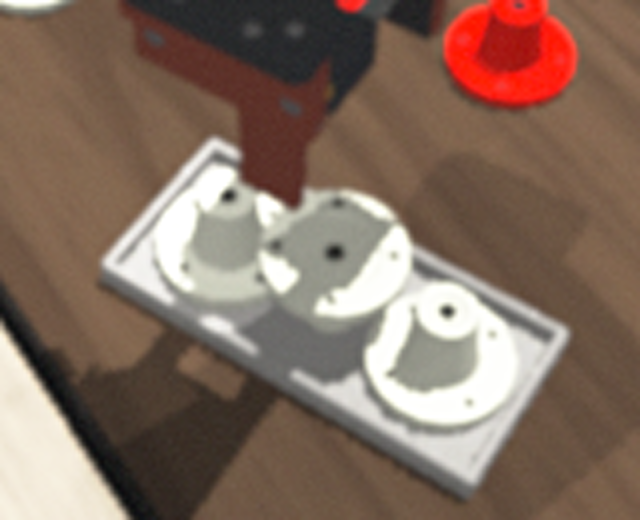

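The spare stands upright midway, its flange (at 335,252) lapping both neighbours. It is level with their tops at 43.3 mm, and the gripper is clear.

Emit:
play_rows(dp=[[0,0,10],[0,0,5],[0,0,0],[0,0,0],[0,0,0]], yaw=[0,0,0,0,0])

```text
t: 14.3
ee_pos: [462.4, 7.4, 123.6]
orientation: [-1.74, -2.615, 0.0]
ft_force: [0.3, -0.5, 0.7]
width: 87.9
grasp_force: 0.0
```

```bash
python3 -c "
from workcell import ticket
print(ticket.close_job())"
```

```text
the job is handed in; nothing more can be done
None
```

The spare hub stands flange up on the tray floor, midway between the two tray hubs, which stayed where they were; the job was handed in at about 14 s of the 35 s, and no verdict was returned.

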